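# Refit a box lid: line up the hinge and hold it for the pin

### The arm

A 7-joint arm with a two-finger parallel gripper is mounted at the origin on the work surface. World frame = base frame: x ahead of the robot, y to its left, z up, the work surface at z = 0. Lengths are in m, angles in rad, forces in N, time in s.
With the tool pointing down it reaches from about 0.4 to 0.85 m from the base axis. Payload 10.4 kg.
Tool frame: the origin (TCP) lies at the very end of the fingers, on their centre line; the grasp point (between the pads) lies 19 mm behind it (grasp_offset is the distance from the TCP to the grasp point, in m); z points along the fingers, y is the line along which they close (so a half turn about z gives the same grasp; the last joint's range is limited). The gripper opens to 85 mm and grips with 20 to 120 N. Pads are 22 mm wide; open, the fingers measure 114 mm over their backs; the gripper's body (76 mm by 85 mm) begins 54 mm behind the grasp point. The pads swing forward as they close: fully open they stand 13 mm farther back than shut.
Start: joints at [-1.233, 0.332, -0.065, 1.46, 0.022, 1.35, -0.088], TCP at [0.221, 0.585, 0.231] pointing down, gripper open.
Joint ranges: [-2.6, 2.6], [-0.5, 2.12], [-1.47, 1.34], [0.16, 2.42], [-1.27, 4.41], [0.06, 2.06], [-2.6, 2.6]. Speed limits (rad/s): [2.22, 2.22, 2.79, 2.79, 3.14, 3.14, 3.14].

### API

Orientations are given as a unit quaternion [x, y, z, w].
In Python, from workcell import * gives the robot as it stands.
- The arm moves only by the tool jog_arm, never from a script. Its argument "plan" is a list of rows, each a list of 3 entries, a list of its own where there are three numbers: the turn, a rotation vector about the tool's x, y, z in rad, then the shift along the tool's x, y, z in m, then the finger opening in m, from 0 to 0.0854. A call has 1 to 8 rows; each row is the pose to reach, as a shift and turn from the pose commanded when the call began, along the tool's axes at that moment; what a row does not reach only later rows make up. A row lasts 1/12 s, in which the tool goes at most 41.7 mm and 7.16 degrees, less where a joint would pass 70% of its speed; a pose out of reach is approached as far as the arm can. A call with a gripper value outside its range is refused whole. The fingers move at their own pace and stop on an object; "force" is the grip in N (left out, the last holds). Time passes only in rows, so rows that repeat a pose let the fingers close. It gives the time, the measured TCP pose, the force, the opening and the grip force at its end, in the units of the state.
- get_obs(): the state, without advancing time (a new reading comes with each control period).
- camera(name): name is "scene" or "top" or "wrist"; returns a dict with "img" (420x560x3 uint8, red, green, blue), "mtx" (3x3 intrinsics, pixels), "extrinsics" (4x4, takes a point from camera to world coordinates). Camera axes: x right, y down, z forward; pixel columns grow to the right and rows downward; lengths in m; the calibration is good to about 2 mm. A picture is of the moment at which its call begins. There is no depth.
- hand_in(): hands the job in; it is judged then, once.
The state is a dict: "clock": time; "joint_pos": joint angles; "joint_velocities": joint speeds; "tau": joint torques, N m; "position": TCP position; "ee_rot": TCP orientation; "ft_force": force on the tool from outside, world axes, zero at the start; "torque": the same for the moment, N m; "grip_width": opening from 0.0 (shut) to 1.0 (fully open); "grasp_force": force on a finger pad.
Only numpy, scipy, OpenCV 4.12 (cv2) and the standard library are available. Lean on these libraries where they do the work, as an engineer would, in place of code of your own. Each camera call takes 0.05 s, during which the arm holds its last target. There are 200 camera calls.

### The job

The open white counter-top box needs its lid back: from the drying rack take the wider lid, the one with a single hinge barrel in the middle of its lower edge, and lower it, standing upright, between the two hinge knuckles on the back of the box until the barrel is fully down in the V-notch and its hole lines up with theirs. If the captive hinge pin reaches into the gap between the knuckles, first draw it back by its upright tab until the gap is clear, and leave it there. Finish while still gripping the lid upright and lined up, so that a colleague could push the pin through, and leave the narrower lid, the mug and the jar alone.

Things in the scene. Friction and masses are not known exactly. Their poses are not given: they have to be found in the camera images.
- lid_grip (a point): Wider lid: white panel 8 mm thick (x), 130 wide (y), 92 high, upright in either rack slot; 0.1 to 0.3 kg; same front and back. Point: middle of the grip rib on its top edge, rib 16 mm thick (x), 60 wide (y), 26 high; lid's top 13 mm above the point, barrel centre 95 mm straight below. z up, y along the barrel.
- lid_barrel (a point): Centre of that lid's hinge barrel: steel tube 18 mm diameter, 24 mm long along its y, with chamfered ends, on an 8 mm thick neck that joins it to the panel; the panel's lower edge is 16 mm above this point.
- other_grip (a point): The narrower lid, to be left alone: same make and height but 96 mm wide with two barrels; it stands in the other slot, 70 mm from the wider lid along the lids' x. This point is the middle of its grip rib (same rib size).
- rack: Fixed grey drying rack, base 150 x 120 x 12 mm, origin under its centre, z up. Slots at x = +-35 mm, each of four 6 mm steel posts (y = +-40 mm, both sides of the panel, 3 mm total slack), tops 75 mm above the work surface. The barrel rests on the base; a lid lifted straight up 70 mm is clear.
- seat (a point): Where the barrel centre belongs: on the fixed hinge axis (this y), mid-gap, 130 mm above the work surface; z up. Fixed steel knuckles, 18 mm diameter, at y = -45 to -15 and +15 to +37 mm: gap 30 mm. In the gap a steel V-notch (sides 30 degrees from vertical, lips 3 mm above the axis, 24 mm apart) catches the barrel and stops it when its centre is here.
- box: The fixed open white box, origin under its centre, z up: about 180 mm along x, 280 along y, rim 100 mm high, back edge (with the hinge) at +x. The seat is at x = 85, y = 30 mm.
- pin (a joint): Travel of the captive hinge pin (7 mm steel rod on the hinge axis), m. 0: its tip is at seat y = +14 mm, right across the gap; 0.05: fully drawn back, end stop. Grows as the tab is drawn to seat -y. Tip y = 0.014 - value, so the gap is clear above 0.029. Stays where left; slides at about 1.5 N.
- pin_tab (a point): Middle of the free upper part of the upright steel tab on the pin's outer end: 12 mm thick along y, 22 mm along x, top 15 mm above this point, hinge axis 28 mm below. At seat y = -(95 mm + pin travel). Axes as the seat. Free on all sides above the hinge axis.
- mug_mid (a point): White mug, 80 mm wide, 95 mm high, bystander; its centre half-way up.
- jar_mid (a point): Glass jar with steel cap, 70 mm wide, 110 mm high, bystander; its centre half-way up.
There are look-alikes about, which are no part of the job. What is shaped like the part that bears lid_grip but red or turquoise is not meant.

How it is judged:
By the outcome, as a careful person would: the job done as asked, in the order asked, and still so for the second after the job is handed in, while the arm keeps its last pose, push and grip.
It also fails if it takes over 50 s, if anything falls off the work surface, if the arm or the gripper's body presses on something with over 40 N, if the wrist force passes 120 N, or if a joint passes its speed limit or range.

## Working session

There is one attempt and no reset: what is moved stays moved. The work goes in short steps, Python scripts to look and compute and a tool call to move; the robot and the scene stay as the last step left them, time stands still between calls to the robot, and variables do not carry over. Pictures are saved under pics/ and viewed, at most 10 in all, crops included, and the job is handed in when it is done.

Besides the shell and the picture viewer there is one more tool, called as name([rows], argument=value, ...), one row to a line, values as JSON. jog_arm: Moves the arm, as the interface text tells. Its arguments: {"type":"object","properties":{"plan":{"type":"array"},"force":{"type":"number"}},"required":["plan"]}

```bash
mkdir -p pics; ls; cat > h.py <<'E'
from workcell import *
import numpy as np, cv2
from scipy.spatial.transform import Rotation as R
def shot(n,f):
    c=camera(n); cv2.imwrite('pics/'+f+'.png',c['img'][:,:,::-1]); np.savez('pics/'+f+'.npz',**{k:c[k] for k in('img','mtx','extrinsics')}); return c
def load(f): return dict(np.load('pics/'+f+'.npz'))
def ray(c,u,v):
    d=np.linalg.inv(c['mtx'])@[u,v,1]; E=c['extrinsics']; return E[:3,3],E[:3,:3]@d/np.linalg.norm(d)
def onz(c,u,v,z):
    o,d=ray(c,u,v); return o+d*(z-o[2])/d[2]
def tri(*l):
    A=0;b=0
    for c,u,v in l:
        o,d=ray(c,u,v);P=np.eye(3)-np.outer(d,d);A=A+P;b=b+P@o
    return np.linalg.solve(A,b)
def proj(c,p):
    E=c['extrinsics'];q=c['mtx']@(E[:3,:3].T@(np.array(p)-E[:3,3]));return q[:2]/q[2]
E
python3 - <<'E'
from h import *
np.set_printoptions(precision=4,suppress=True)
o=get_obs();print(o['clock'],o['position'],o['ee_rot'],R.from_quat(o['ee_rot']).as_matrix(),o['ft_force'])
for n in('scene','top','wrist'):
    c=shot(n,n+'0');print(n,c['extrinsics'],c['mtx'][0])
a=cv2.imread('pics/scene0.png');b=cv2.imread('pics/top0.png')
E
```

```text
pics
0.0 [0.2205 0.5844 0.2305] [ 0.1794  0.9838 -0.0007 -0.0001] [[-0.9356  0.353  -0.0005]
 [ 0.353   0.9356 -0.0014]
 [-0.0001 -0.0015 -1.    ]] [-0.7386  0.8515 -0.5196]
scene [[ 0.5996  0.5038 -0.6218  1.2596]
 [ 0.8003 -0.3806  0.4633 -0.3345]
 [-0.0032 -0.7754 -0.6314  0.7745]
 [ 0.      0.      0.      1.    ]] [416.4328   0.     281.4896]
top [[ 0.0061 -0.9971  0.0756  0.5223]
 [-0.9996 -0.0041  0.0264  0.1421]
 [-0.026  -0.0757 -0.9968  1.0885]
 [ 0.      0.      0.      1.    ]] [379.9068   0.     273.8566]
wrist [[ 0.3528  0.8908  0.2865  0.1475]
 [ 0.9357 -0.3349 -0.1111  0.6122]
 [-0.0031  0.3073 -0.9516  0.3727]
 [ 0.      0.      0.      1.    ]] [341.5926   0.     275.2437]
```

View pics/scene0.png

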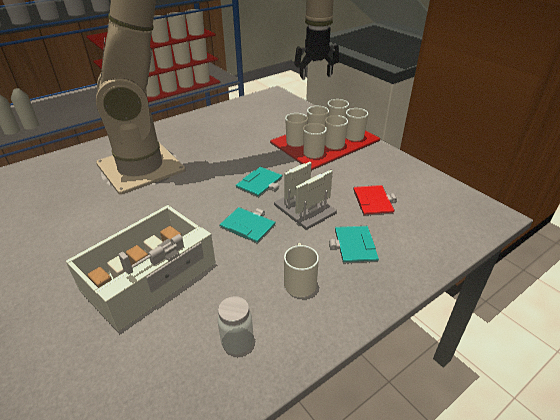

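View pics/top0.png

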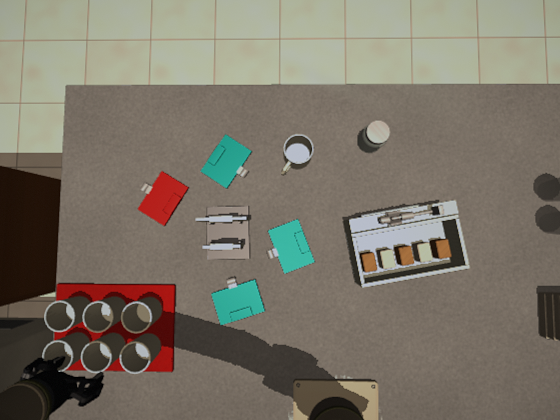

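The scene view shows the rack at (305,205) with two white lids, and the box at (140,265) with the hinge at (150,250). In the top view the rack is at (228,232) and the hinge at (410,215). The red and turquoise lids lying flat are look-alikes. Next I enlarge the rack and hinge from both views in one crop.

```bash
python3 - <<'E'
import cv2,numpy as np
a=cv2.imread('pics/scene0.png');b=cv2.imread('pics/top0.png')
f=lambda im,x,y,w,h:cv2.resize(im[y:y+h,x:x+w],(400,300),interpolation=cv2.INTER_CUBIC)
m=np.vstack([np.hstack([f(a,265,155,80,60),f(a,110,220,88,66)]),np.hstack([f(b,190,200,80,60),f(b,370,185,80,60)])])
cv2.imwrite('pics/m0.png',m)
E
```

```text
(no output)
```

View pics/m0.png

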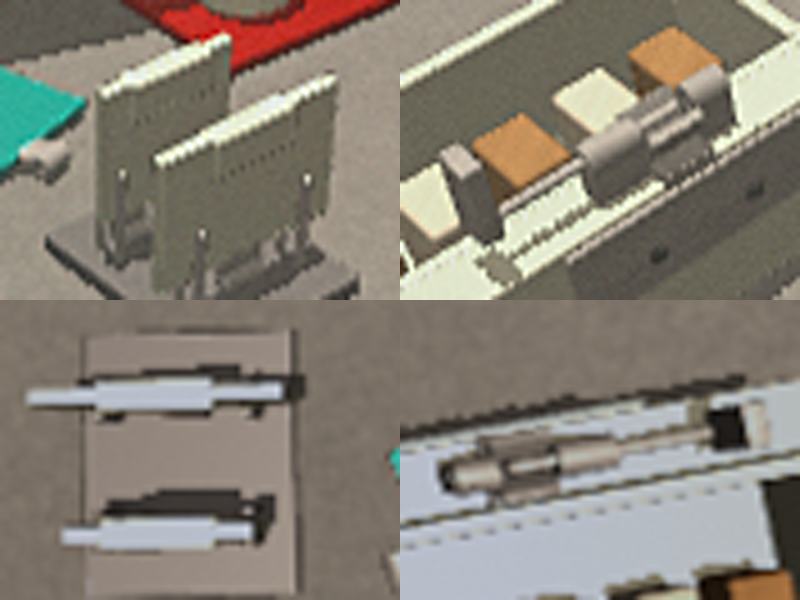

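The wider lid is the far one in the top view at (221,219), about 51 px wide. The narrower is at (221,247), about 38 px wide, and 51/38 fits 130/96. In the scene view the wider is the front lid, with its rib top near (315,178). The pin rod shows in the gap between the knuckles, so it has to be drawn back. The tab is at the right of the hinge in the top view, about (441,210).

```bash
python3 - <<'E'
from h import *
np.set_printoptions(precision=4,suppress=True)
s=load('scene0');t=load('top0')
L=lambda a,b,n:print(n,tri((s,*a),(t,*b)))
L((315.5,178.5),(221,219),'wide rib top')
L((299,170.5),(221,247),'narrow rib top')
L((123.6,254.5),(441.6,210),'tab top')
L((166,247.5),(396,218.4),'seat')
# ends of lid and box yaw from top at heights
for p in((195.4,219.6),(246.4,218)): print('lid end',onz(t,*p,.2))
g=cv2.cvtColor(t['img'],cv2.COLOR_RGB2GRAY)
for p in((344.5,217),(457,201)): print('box back corner',onz(t,*p,.1))
# rack base outline
for p in((206.5,206.5),(249,206.5),(249.5,259),(207,259)): print('rack',onz(t,*p,.012))
for n,p in(('kn left',(379,219)),('rod near tab',(430,213))): print(n,onz(t,*p,.139))
E
```

```text
wide rib top [0.5537 0.3043 0.1268]
narrow rib top [0.4822 0.3046 0.1157]
tab top [ 0.5756 -0.2319  0.1726]
seat [ 0.5566 -0.1384  0.1237]
lid end [0.5478 0.3499 0.2   ]
lid end [0.5522 0.2298 0.2   ]
box back corner [ 0.5595 -0.015   0.1   ]
box back corner [ 0.6022 -0.3041  0.1   ]
rack [0.5907 0.3628 0.012 ]
rack [0.5912 0.2413 0.012 ]
rack [0.4431 0.2382 0.012 ]
rack [0.4422 0.3585 0.012 ]
kn left [ 0.5535 -0.094   0.139 ]
rod near tab [ 0.569  -0.2196  0.139 ]
```

```bash
cat >> h.py <<'E'
def goal(p,yaw,down=True):
    "rotvec (tool) and shift (tool axes) to TCP p with tool y at yaw deg, pointing straight down"
    o=get_obs();M=R.from_quat(o['ee_rot'])
    y=np.array([np.cos(np.radians(yaw)),np.sin(np.radians(yaw)),0]);z=np.array([0,0,-1.]);x=np.cross(y,z)
    T=R.from_matrix(np.c_[x,y,z]);return (M.inv()*T).as_rotvec().round(4).tolist(),M.inv().apply(np.array(p)-o['position']).round(4).tolist()
E
python3 -c "
from h import *
print(goal([.57,-.19,.27],98.4))"
```

```text
([-0.001, -0.0002, -0.5074], [-0.6004, -0.6013, -0.0386])
```

jog_arm([
  [[0,0,-0.507],[-0.03,-0.03,-0.039],0.06],
  [[0,0,-0.507],[-0.6,-0.601,-0.039],0.06],
  [[0,0,-0.507],[-0.6,-0.601,-0.039],0.06],
  [[0,0,-0.507],[-0.6,-0.601,-0.039],0.06],
  [[0,0,-0.507],[-0.6,-0.601,-0.039],0.06],
  [[0,0,-0.507],[-0.6,-0.601,-0.039],0.06],
  [[0,0,-0.507],[-0.6,-0.601,-0.039],0.06],
  [[0,0,-0.507],[-0.6,-0.601,-0.039],0.06],
], force=40)

```text
clock: 0.82
position: [0.353, 0.29, 0.2633]
ee_rot: [-0.073, 0.997, 0.0, -0.0]
ft_force: [1.0, 0.3, 0.1]
grip_width: 0.701
grasp_force: 0.0
```

```bash
python3 -c "
from h import *
print(goal([.57,-.19,.27],98.4))"
```

```text
([0.0004, -0.0001, -0.0004], [-0.1447, -0.5065, -0.0069])
```

jog_arm([
  [[0,0,0],[-0.145,-0.507,-0.007],0.06],
  [[0,0,0],[-0.145,-0.507,-0.007],0.06],
  [[0,0,0],[-0.145,-0.507,-0.007],0.06],
  [[0,0,0],[-0.145,-0.507,-0.007],0.06],
  [[0,0,0],[-0.145,-0.507,-0.007],0.06],
  [[0,0,0],[-0.145,-0.507,-0.007],0.06],
  [[0,0,0],[-0.145,-0.507,-0.007],0.06],
  [[0,0,0],[-0.145,-0.507,-0.007],0.06],
])

```text
clock: 1.48
position: [0.4903, -0.0137, 0.2679]
ee_rot: [-0.073, 0.997, 0.0, 0.0]
ft_force: [0.2, 1.1, -1.3]
grip_width: 0.705
grasp_force: 0.0
```

```bash
python3 -c "
from h import *
print(goal([.57,-.19,.27],98.4))"
```

```text
([0.0003, 0.0005, -0.0003], [-0.0531, -0.186, -0.0021])
```

jog_arm([
  [[0,0,0],[-0.053,-0.186,-0.002],0.06],
  [[0,0,0],[-0.053,-0.186,-0.002],0.06],
  [[0,0,0],[-0.053,-0.186,-0.002],0.06],
  [[0,0,0],[-0.053,-0.186,-0.002],0.06],
  [[0,0,0],[-0.053,-0.186,-0.002],0.06],
  [[0,0,0],[-0.053,-0.186,-0.002],0.06],
  [[0,0,0],[-0.053,-0.186,-0.002],0.06],
])

```text
clock: 2.07
position: [0.5693, -0.1897, 0.269]
ee_rot: [-0.071, 0.997, -0.0, -0.001]
ft_force: [-0.6, 1.0, -0.5]
grip_width: 0.696
grasp_force: 0.0
```

```bash
python3 -c "
from h import *
c=shot('wrist','w1');o=get_obs();print(o['position'])
for p in ([.5756,-.2319,.173],[.5566,-.1384,.13],[.553,-.094,.13]):print(proj(c,p))
cv2.imwrite('pics/w1b.png',cv2.resize(c['img'][:,:,::-1],(784,588)))"
```

```text
[ 0.56940609 -0.18797685  0.26917217]
[218.09456552 209.76073119]
[338.11717257 187.93095236]
[390.18907496 191.1196329 ]
```

View pics/w1b.png

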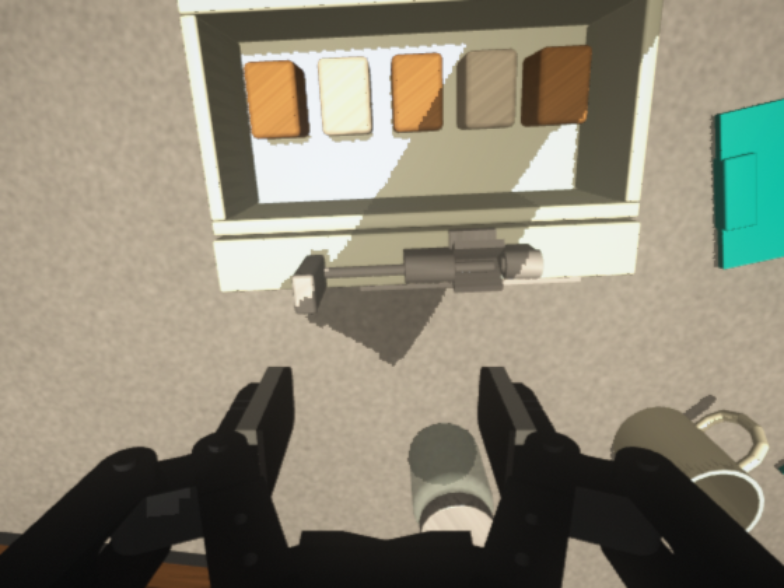

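Wrist view (at 1.4x): tab top at (304,292), rod from (328,271) to (403,270), long knuckle 405–452, gap and notch block 452–503, short knuckle 503–543 at row 263. The projected estimates agree to about 2 px.

```bash
python3 -c "
from h import *
np.set_printoptions(precision=4,suppress=True)
c=load('w1');s=load('scene0');t=load('top0')
f=lambda u,v,z:onz(c,u/1.4,v/1.4,z)
print('rod',f(332,271.5,.13),f(400,270,.13));print('shortknuckle end',f(541,263,.13))
print('gap',f(478,266,.13),f(452,266,.139),f(503,264,.139)); print('tabtop',f(304,292,.173))
print('box back edge bottom',f(222,291,.1),f(636,272,.1))
print('tab tri',tri((s,123.6,254.5),(t,441.6,210),(c,217.1,208.5)))
print('seat tri',tri((s,166,247.5),(t,396,218.4),(c,341.4,190)),tri((t,396,218.4),(c,341.4,190)))
"
```

```text
rod [ 0.5741 -0.2227  0.13  ] [ 0.5673 -0.1818  0.13  ]
shortknuckle end [ 0.5507 -0.0979  0.13  ]
gap [ 0.558  -0.1353  0.13  ] [ 0.5581 -0.1525  0.139 ] [ 0.5526 -0.1231  0.139 ]
tabtop [ 0.5748 -0.2327  0.173 ]
box back edge bottom [ 0.6074 -0.298   0.1   ] [ 0.5538 -0.022   0.1   ]
tab tri [ 0.5753 -0.2322  0.1722]
seat tri [ 0.5578 -0.137   0.1261] [ 0.5558 -0.1367  0.1369]
```

```bash
python3 -c "
from h import *
print(goal([.5753,-.2322,.141],100.7))"
```

```text
([0.0003, -0.0011, -0.0414], [0.0004, -0.0446, 0.1282])
```

jog_arm([
  [[0,0,-0.041],[0,-0.0445,0.03],0.045],
  [[0,0,-0.041],[0,-0.0445,0.04],0.045],
  [[0,0,-0.041],[0,-0.0445,0.07],0.045],
  [[0,0,-0.041],[0,-0.0445,0.1],0.045],
  [[0,0,-0.041],[0,-0.0445,0.128],0.045],
  [[0,0,-0.041],[0,-0.0445,0.128],0.045],
  [[0,0,-0.041],[0,-0.0445,0.128],0.02],
  [[0,0,-0.041],[0,-0.0445,0.128],0.0],
], force=20)

```text
clock: 2.78
position: [0.577, -0.2314, 0.1437]
ee_rot: [-0.094, 0.996, -0.0, 0.001]
ft_force: [0.4, 0.4, -0.2]
grip_width: 0.257
grasp_force: 0.0
```

jog_arm([
  [[0,0,0],[0,0,0],0.0],
  [[0,0,0],[0,0,0],0.0],
  [[0,0,0],[0,0,0],0.0],
  [[0,0,0],[0,0,0],0.0],
])

```text
clock: 3.12
position: [0.5773, -0.232, 0.1441]
ee_rot: [-0.094, 0.996, -0.0, 0.002]
ft_force: [-0.7, 1.1, 7.0]
grip_width: 0.134
grasp_force: 24.9
```

```bash
python3 -c "
from h import *
c=shot('wrist','w2');print(get_obs()['ft_force'])"
```

```text
[-0.16390243  0.71060102  8.21250424]
```

View pics/w2.png

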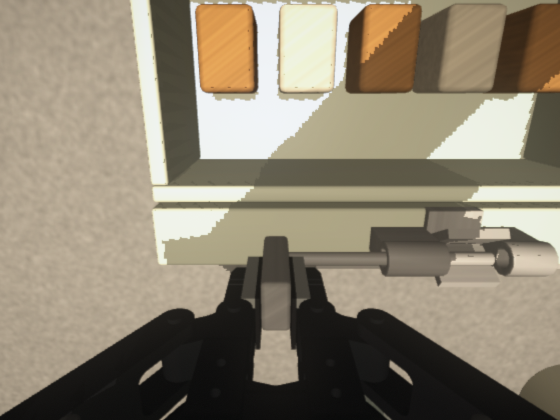

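The tab is gripped (opening about 11.5 mm), the box edges are aligned with the image, and the rod shows in the gap at (470,258). I pull along tool -y.

jog_arm([
  [[0,0,0],[0,-0.008,0],0.0],
  [[0,0,0],[0,-0.016,0],0.0],
  [[0,0,0],[0,-0.024,0],0.0],
  [[0,0,0],[0,-0.032,0],0.0],
  [[0,0,0],[0,-0.038,0],0.0],
  [[0,0,0],[0,-0.042,0],0.0],
  [[0,0,0],[0,-0.042,0],0.0],
  [[0,0,0],[0,-0.042,0],0.0],
])

```text
clock: 3.83
position: [0.5854, -0.2742, 0.1442]
ee_rot: [-0.093, 0.996, -0.001, 0.002]
ft_force: [1.6, -1.9, 5.0]
grip_width: 0.137
grasp_force: 24.6
```

jog_arm([
  [[0,0,0],[0,0,0],0.015],
  [[0,0,0],[0,0,0],0.03],
  [[0,0,0],[0,0,0],0.03],
  [[0,0,0],[0,0,0],0.03],
  [[0,0,0],[0,0,-0.03],0.03],
  [[0,0,0],[0,0,-0.07],0.04],
  [[0,0,0],[0,0,-0.11],0.06],
  [[0,0,0],[0,0,-0.14],0.06],
])

```text
clock: 4.5
position: [0.584, -0.2735, 0.2851]
ee_rot: [-0.093, 0.996, -0.0, 0.001]
ft_force: [0.4, -0.2, -0.1]
grip_width: 0.701
grasp_force: 0.0
```

```bash
python3 -c "
from h import *
s=shot('scene','s3');c=shot('wrist','w3');f=lambda im,x,y,w,h:cv2.resize(im[y:y+h,x:x+w,::-1],(400,300),interpolation=cv2.INTER_CUBIC)
cv2.imwrite('pics/m3.png',np.hstack([f(s['img'],110,220,88,66),f(c['img'],160,80,320,240)]))
print(goal([.556,.308,.28],2))"
```

```text
([0.0031, 0.009, 1.7229], [-0.0794, 0.5779, 0.0059])
```

View pics/m3.png

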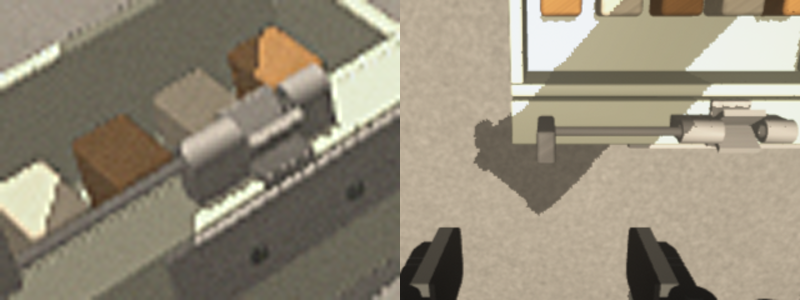

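Gap clear: the wrist view shows the V-notch, the short knuckle's open hole, and the tab moved out by about 42 mm. On to the lid.

```bash
python3 -c "
from h import *
np.set_printoptions(precision=4,suppress=True)
a=load('w1');b=load('w3');print(get_obs()['joint_pos'])
print('seat',tri((a,341.4,190),(b,436,184)),onz(b,436,184,.13),'tab',onz(b,276,180,.173))"
```

```text
[-0.1195  0.4023  0.6806  1.3484 -0.2518  1.4687  2.3027]
seat [ 0.5553 -0.1377  0.14  ] [ 0.5566 -0.1327  0.13  ] tab [ 0.5698 -0.2781  0.173 ]
```

jog_arm([
  [[0,0,1.723],[-0.08,0.578,0.006],0.05],
  [[0,0,1.723],[-0.08,0.578,0.006],0.05],
  [[0,0,1.723],[-0.08,0.578,0.006],0.05],
  [[0,0,1.723],[-0.08,0.578,0.006],0.05],
  [[0,0,1.723],[-0.08,0.578,0.006],0.05],
  [[0,0,1.723],[-0.08,0.578,0.006],0.05],
  [[0,0,1.723],[-0.08,0.578,0.006],0.05],
  [[0,0,1.723],[-0.08,0.578,0.006],0.05],
])

```text
clock: 5.27
position: [0.569, 0.0306, 0.2784]
ee_rot: [0.355, 0.935, 0.0, -0.0]
ft_force: [0.9, -0.5, 0.3]
grip_width: 0.586
grasp_force: 0.0
```

```bash
python3 -c "
from h import *
print(goal([.556,.308,.26],2))"
```

```text
([-0.0003, -0.0004, 0.8108], [0.1937, 0.199, 0.0184])
```

jog_arm([
  [[0,0,0.81],[0.194,0.199,0.018],0.05],
  [[0,0,0.81],[0.194,0.199,0.018],0.05],
  [[0,0,0.81],[0.194,0.199,0.018],0.05],
  [[0,0,0.81],[0.194,0.199,0.018],0.05],
  [[0,0,0.81],[0.194,0.199,0.018],0.05],
  [[0,0,0.81],[0.194,0.199,0.018],0.05],
  [[0,0,0.81],[0.194,0.199,0.018],0.05],
  [[0,0,0.81],[0.194,0.199,0.018],0.05],
])

```text
clock: 5.93
position: [0.5513, 0.3157, 0.2582]
ee_rot: [0.69, 0.724, -0.001, -0.002]
ft_force: [-0.9, 1.1, -1.3]
grip_width: 0.59
grasp_force: 0.0
```

jog_arm([
  [[0,0,0],[0,0,0],0.05],
  [[0,0,0],[0,0,0],0.05],
])

```text
clock: 6.1
position: [0.5549, 0.3056, 0.2602]
ee_rot: [0.692, 0.722, -0.001, 0.0]
ft_force: [0.0, -1.8, 0.2]
grip_width: 0.585
grasp_force: 0.0
```

```bash
python3 -c "
from h import *
c=shot('wrist','w4');o=get_obs();print(o['position'],o['joint_pos'])
for p in ([.5537,.3043,.129],[.482,.3046,.129],[.5537,.365,.129],[.5537,.24,.129]):print(proj(c,p))
"
```

```text
[0.55527337 0.30489148 0.26063611] [-1.065764    0.38283663  0.66135823  1.42304427 -0.23368244  1.41541863
 -0.36334313]
[273.37883961 196.8569075 ]
[187.13610807 192.99066022]
[276.5154451  122.02114426]
[270.47933618 266.03569126]
```

View pics/w4.png

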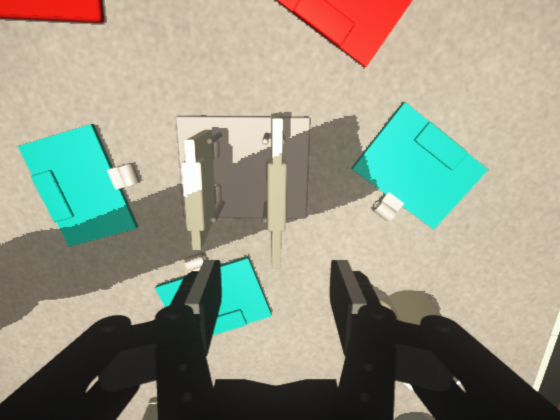

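Wrist view: the wide lid's top edge runs from (278,120) to (276,268), with the rib at about (277,197) and the single narrow neck out of sight below. The narrower lid is at (195,195). Colours and widths fit the choice.

```bash
python3 -c "
from h import *
np.set_printoptions(precision=4,suppress=True)
c=load('w4');t=load('top0');s=load('scene0')
print(onz(c,278,121,.129),onz(c,276.2,267,.129),onz(c,277,196.5,.129))
print(tri((c,277,196.5),(t,221,219)),tri((c,277,196.5),(t,221,219),(s,315.5,178.5)))
hs=c['img'].astype(int);m=((hs.min(2)>110)).astype(np.uint8)[100:275,260:295]
for r in range(15,170,12):
  k=np.flatnonzero(m[r]);print(r+100,k.min()+260 if len(k) else 0,k.max()+260 if len(k) else 0,end=' ; ')
"
```

```text
[0.5548 0.3658 0.129 ] [0.5588 0.2393 0.129 ] [0.5567 0.3047 0.129 ]
[0.5544 0.3025 0.121 ] [0.555  0.304  0.1275]
115 260 294 ; 127 260 294 ; 139 260 282 ; 151 260 282 ; 163 269 284 ; 175 268 286 ; 187 268 285 ; 199 268 285 ; 211 268 285 ; 223 268 294 ; 235 260 294 ; 247 260 294 ; 259 260 294 ;
```

```bash
python3 -c "
from h import *
print(goal([.5562,.304,.097],1.9))"
```

```text
([-0.0, 0.0007, 0.0071], [-0.0008, 0.0009, 0.1636])
```

jog_arm([
  [[0,0,0.005],[-0.001,0.001,0.03],0.045],
  [[0,0,0.005],[-0.001,0.001,0.06],0.045],
  [[0,0,0.005],[-0.001,0.001,0.09],0.045],
  [[0,0,0.005],[-0.001,0.001,0.12],0.045],
  [[0,0,0.005],[-0.001,0.001,0.145],0.045],
  [[0,0,0.005],[-0.001,0.001,0.1635],0.045],
  [[0,0,0.005],[-0.001,0.001,0.1635],0.045],
  [[0,0,0.005],[-0.001,0.001,0.1635],0.045],
], force=60)

```text
clock: 6.82
position: [0.5561, 0.3039, 0.0974]
ee_rot: [0.695, 0.719, -0.001, 0.0]
ft_force: [1.1, -0.1, 0.3]
grip_width: 0.524
grasp_force: 0.0
```

jog_arm([
  [[0,0,0],[0,0,0],0.02],
  [[0,0,0],[0,0,0],0.0],
  [[0,0,0],[0,0,0],0.0],
  [[0,0,0],[0,0,0],0.0],
  [[0,0,0],[0,0,0],0.0],
  [[0,0,0],[0,0,0],0.0],
])

```text
clock: 7.32
position: [0.5556, 0.3057, 0.0991]
ee_rot: [0.694, 0.72, 0.0, -0.001]
ft_force: [-7.6, -3.1, 9.3]
grip_width: 0.176
grasp_force: 59.3
```

```bash
python3 -c "
from h import *
o=get_obs();print(o['position'],o['ft_force'],o['torque'],R.from_quat(o['ee_rot']).as_matrix().round(3))"
```

```text
[0.55563845 0.30571695 0.09910527] [-7.60970762 -3.14885546  9.26484435] [-0.51455041  1.63772386 -0.10678778] [[-0.036  0.999 -0.001]
 [ 0.999  0.036  0.001]
 [ 0.001 -0.001 -1.   ]]
```

jog_arm([
  [[0,0,0],[0,0,-0.01],0.0],
  [[0,0,0],[0,0,-0.03],0.0],
  [[0,0,0],[0,0,-0.055],0.0],
  [[0,0,0],[0,0,-0.08],0.0],
  [[0,0,0],[0,0,-0.11],0.0],
  [[0,0,0],[0,0,-0.14],0.0],
  [[0,0,0],[0,0,-0.17],0.0],
  [[0,0,0],[0,0,-0.17],0.0],
])

```text
clock: 7.98
position: [0.5583, 0.3058, 0.2749]
ee_rot: [0.694, 0.72, 0.005, 0.001]
ft_force: [0.7, 0.1, -2.4]
grip_width: 0.177
grasp_force: 58.8
```

```bash
python3 -c "
from h import *
c=shot('wrist','w5');s=shot('scene','s5')
f=lambda im,x,y,w,h:cv2.resize(im[y:y+h,x:x+w,::-1],(400,300),interpolation=cv2.INTER_CUBIC)
cv2.imwrite('pics/m5.png',np.hstack([f(s['img'],230,80,160,120),f(c['img'],120,110,320,240)]))
o=get_obs();print(o['position'],o['ft_force'],o['torque'],R.from_quat(o['ee_rot']).as_matrix().round(3))
print(goal([.557,-.137,.27],10.7))"
```

```text
[0.55663387 0.30540395 0.26917912] [ 0.08749575  0.30002333 -2.89568615] [ 0.01430882 -0.07186907  0.03061661] [[-0.036  0.999  0.003]
 [ 0.999  0.036  0.002]
 [ 0.002  0.003 -1.   ]]
([0.0029, -0.0016, -0.1508], [-0.4421, -0.0155, -0.0017])
```

View pics/m5.png

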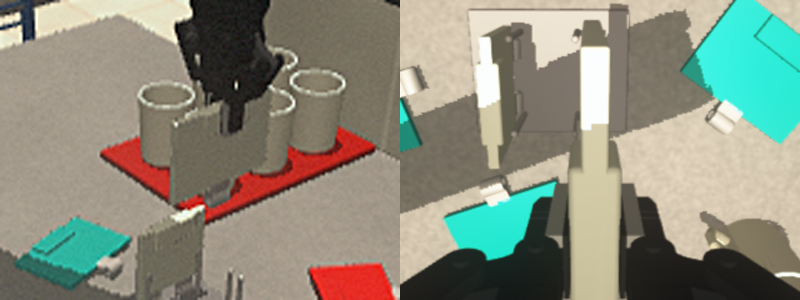

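The lid is held with its single barrel visible at (215,190) in the scene crop, and the narrower lid is untouched in the rack. I carry it to above the seat.

jog_arm([
  [[0,0,-0.15],[-0.03,-0.001,0],0.0],
  [[0,0,-0.15],[-0.065,-0.002,0],0.0],
  [[0,0,-0.15],[-0.1,-0.004,0],0.0],
  [[0,0,-0.15],[-0.135,-0.005,0],0.0],
  [[0,0,-0.15],[-0.17,-0.006,0],0.0],
  [[0,0,-0.15],[-0.205,-0.007,0],0.0],
  [[0,0,-0.15],[-0.24,-0.009,0],0.0],
  [[0,0,-0.15],[-0.275,-0.01,0],0.0],
])

```text
clock: 8.75
position: [0.5549, 0.0285, 0.2662]
ee_rot: [0.638, 0.77, -0.001, -0.001]
ft_force: [1.2, -0.2, -2.4]
grip_width: 0.176
grasp_force: 59.0
```

```bash
python3 -c "
from h import *
print(goal([.557,-.137,.265],10.7))"
```

```text
([-0.0016, -0.0002, -0.0004], [-0.163, -0.0285, 0.0012])
```

jog_arm([
  [[0,0,0],[-0.035,-0.006,0],0.0],
  [[0,0,0],[-0.07,-0.012,0],0.0],
  [[0,0,0],[-0.105,-0.018,0],0.0],
  [[0,0,0],[-0.135,-0.024,0],0.0],
  [[0,0,0],[-0.155,-0.0275,0],0.0],
  [[0,0,0],[-0.163,-0.0285,0],0.0],
  [[0,0,0],[-0.163,-0.0285,0],0.0],
  [[0,0,0],[-0.163,-0.0285,0],0.0],
])

```text
clock: 9.42
position: [0.5579, -0.1343, 0.2665]
ee_rot: [0.638, 0.77, -0.0, -0.001]
ft_force: [-0.1, 1.1, -3.2]
grip_width: 0.175
grasp_force: 59.0
```

```bash
python3 -c "
from h import *
s=shot('scene','s6');t=shot('top','t6');w=shot('wrist','w6')
o=get_obs();p=o['position'];M=R.from_quat(o['ee_rot']).as_matrix();print(p,M.round(3))
b=p-M[:,2]*.019+np.array([0,0,-.095]);y=np.array([-.186,.983,0])
print('barrel',b,[proj(s,b+d*y).round(1) for d in(-.012,0,.012)]); S=np.array([.557,-.137,.13])
print('seat',[proj(s,S+d*y).round(1) for d in(-.045,-.015,0,.015,.037)])
f=lambda im,x,y,w,h:cv2.resize(im[y:y+h,x:x+w,::-1],(800,600),interpolation=cv2.INTER_CUBIC)
cv2.imwrite('pics/m6.png',f(s['img'],110,190,112,84))"
```

```text
[ 0.55834073 -0.13317064  0.26689203] [[-0.188  0.982 -0.001]
 [ 0.982  0.188  0.001]
 [ 0.001 -0.    -1.   ]]
barrel [ 0.55835083 -0.13318298  0.19089202] [array([157.4, 227. ]), array([162.1, 224.3]), array([166.7, 221.6])]
seat [array([148. , 255.8]), array([159.6, 248.7]), array([165.2, 245.2]), array([170.8, 241.9]), array([178.7, 237. ])]
```

View pics/m6.png

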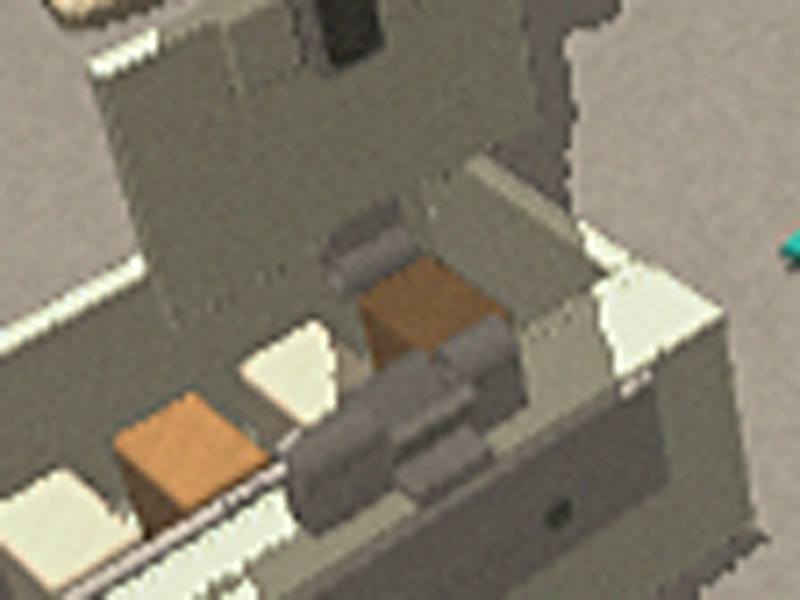

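Scene crop: the barrel is at (375,255), which is (162.5,225.7) full frame, within about 1 px of its prediction. The knuckles look a few pixels to the right of my seat projection, so I check the seat's y numerically in the earlier views.

```bash
python3 -c "
from h import *
np.set_printoptions(linewidth=220,suppress=True)
S=np.array([.557,-.137,.13]);y=np.array([-.186,.983,0]);x=np.array([.983,.186,0])
ds=np.arange(-.060,.052,.002)
print((ds*1000).astype(int))
for n in('w1','w3','top0','scene0','s6'):
  c=load(n);g=cv2.GaussianBlur(cv2.cvtColor(c['img'],cv2.COLOR_RGB2GRAY),(0,0),.6)
  for dx,dz in((0,.009),(.006,.0067),(-.006,.0067)):
    P=np.array([proj(c,S+d*y+dx*x+[0,0,dz]) for d in ds],np.float32)
    print(n,dx,P[0].round(),P[-1].round());print(cv2.remap(g,P[:,0].copy(),P[:,1].copy(),1).ravel())
"
```

```text
[-60 -57 -55 -53 -51 -49 -47 -45 -43 -41 -39 -37 -35 -33 -31 -29 -27 -25 -23 -21 -19 -17 -15 -13 -11  -9  -7  -5  -3  -1   0   2   4   6   8  10  12  14  16  18  20  22  24  26  28  30  32  34  36  38  40  42  44  46
  48  50]
w1 0 [269. 194.] [403. 189.]
[124 124 124 124 124 123 123 124 113 120 123 123 124 124 125 126 127 127 128 127 127 127 125 116 123 124 123 124 123 123 122 122 123 123 120 101  86 104  99 122 124 125 134 214 223 228 228 228 227 232 241 241 241 241
 241 241]
w1 0.006 [269. 201.] [401. 195.]
[163 163 162 162 162 162 162 161 135 101 102 102 102 102 103 104 103 104 104 105 105 105 105 103 101 101 101 100 101 101 101 101 101 101 101 101 104 132  83  99 102 128 162 172 175 176 177 177 182 216 240 241 241 241
 240 241]
w1 -0.006 [269. 187.] [402. 181.]
[165 165 166 166 165 166 166 163 117 106 108 107 106 105 104 104 103 102 101 101 100  99  98  88  81  82  82  82  83  81  83  82  82  83  83  82  71  74  88 112 112 111 110 109 112 154 171 168 170 224 241 241 241 241
 241 241]
w3 0 [368. 186.] [492. 186.]
[124 124 124 124 124 123 122 118 103 155 190 216 218 218 219 220 22
[... 2329 characters left out ...]
1 147 133 129 144 149 142 133 136 114 106 103 104 103 103 103 103 102 102 102 103 103 105 105 104 101  94  93  98 103 103 103 104 103 102 102 102 102 102  98  94  99 107
 110 110]
s6 0.006 [143. 259.] [184. 233.]
[157 169 146 145 151 172 169 169 140 108 109 110 110 110 110 111 111 112 111 110 110 112 113 110 105 104 104 102 102 103 103 102 101 101 102 102  98  96  95 101 105 107 107 109 110 109 108 109 109 107  98 102 108 110
 112 112]
s6 -0.006 [140. 256.] [181. 231.]
[155 154 154 153 155 157 156 139 114 106 110 120 124 129 136 166 202 215 209 199 198 183 122 104 105 109 113 110 106 100  95  95  96  96  97  97  98  98  97  95  95  95  95  94  95  93  93  93  93  93  92  93  96 103
 108 110]
```

```bash
python3 -c "
from h import *
np.set_printoptions(linewidth=220,suppress=True)
S=np.array([.5566,-.135,.13]);y=np.array([-.186,.983,0]);x=np.array([.983,.186,0])
ds=np.arange(-.018,.0181,.0015)
print('cross',(ds*1000))
for n in('w1','w3','top0'):
  c=load(n);g=cv2.cvtColor(c['img'],cv2.COLOR_RGB2GRAY)
  for d in(-.03,.026):
    P=np.array([proj(c,S+d*y+e*x) for e in ds],np.float32)
    print(n,d,cv2.remap(g,P[:,0].copy(),P[:,1].copy(),1).ravel())
c=load('s6');g=cv2.cvtColor(c['img'],cv2.COLOR_RGB2GRAY)
o=get_obs();p=o['position'];b=p+[0,0,-.076];print(p,b-S, (b-S)@x,(b-S)@y)
ds=np.arange(-.024,.0241,.0015);print('barrel y',ds*1000)
for e,dz in((.009,0),(.0078,-.0045),(.006,.0067),(.0045,-.0078)):
    P=np.array([proj(c,b+d*y+e*x+[0,0,dz]) for d in ds],np.float32);print(e,cv2.remap(g,P[:,0].copy(),P[:,1].copy(),1).ravel())
# vertical profile of barrel bottom
P=np.array([proj(c,b+.009*x*0+[0,0,d]) for d in ds],np.float32);print('z',cv2.remap(g,P[:,0].copy(),P[:,1].copy(),1).ravel())
# lid side edges at panel mid height, panel +-65
q=b+np.array([0,0,.05])
ds=np.arange(-.075,-.055,.001);
for sg in(1,-1):
    P=np.array([proj(c,q-sg*d*y+.004*x) for d in ds],np.float32);print('panel',sg,P[0],cv2.remap(c['img'],P[:,0].copy(),P[:,1].copy(),1)[:,0,2])
"
```

```text
cross [-18.  -16.5 -15.  -13.5 -12.  -10.5  -9.   -7.5  -6.   -4.5  -3.   -1.5   0.    1.5   3.    4.5   6.    7.5   9.   10.5  12.   13.5  15.   16.5  18. ]
w1 -0.03 [166 166 166 166 138  70  70  75  91 102 111 119 125 126 126 123 115 108  95 102 126 112  94  95  97]
w1 0.026 [195 223 238 240 192  77  75  81  98 108 116 125 134 198 201 200 197 181 157 189 222 198 174 174 175]
w3 -0.03 [241 241 241 240 212  89  76  97 142 172 191 209 217 219 220 213 203 185 155 186 223 212 181 174 169]
w3 0.026 [240 240 240 240 240 216  95 102 147 177 195 210 215 215 214 206 193 175 151 183 213 202 178 176 172]
top0 -0.03 [107 137 164 188 192 188 157 132 117 131 151 170 179 175 160 141 121 102  87 111 161 181 188 167 161]
top0 0.026 [107 139 167 191 196 195 163 134 110 122 153 173 184 176 160 138 116  98  96 107 127 157 181 171 168]
[ 0.55834073 -0.13317064  0.26689203] [0.00174073 0.00182936 0.06089203] 0.0020513953463644936 0.0014744853418355484
barrel y [-24.  -22.5 -21.  -19.5 -18.  -16.5 -15.  -13.5 -12.  -10.5  -9.   -7.5  -6.   -4.5  -3.   -1.5   0.    1.5   3.    4.5   6.    7.5   9.   10.5  
[... 256 characters left out ...]
2  76  73  81  77  76  79  77  82  84  86  92  97 102 110 110 109 109 110 110]
0.006 [102 101  96  97  96  94 101 109 110 112 109 106 104 105 101 104 109 106 104 106 105 100  99 101 101 100  98 117 137 118 108 104 107]
0.0045 [ 97  99 102 101  98  94  90  89  87  81  74  77  79  77  83  78  71  81  80  75  79  79  80  85  86  89  95 100 108 110 109 109 109]
z [ 94  95  93  91  92  92  89  87  82  78  84  90  95 101 106 109 106 100  91  85  83  83  83  82  82  87  92  99 103 100  99 101 101]
panel 1 [187.81772 191.05818] [83 83 83 83 84 86 84 83 83 82 81 79 77 77 82 84 85 86 87 87]
panel -1 [126.6964  224.26474] [140 141 139 136 125 111 100  95  92  87  84  86  89  90  89  86  85  86  87  88]
```

Profiles put the seat at about (0.556, -0.135). The barrel needs about -2.5 mm in seat x and +1 mm in seat y. I descend in two stages and watch the force.

jog_arm([
  [[0,0,0],[0.001,-0.0025,0],0.0],
  [[0,0,0],[0.001,-0.0025,0.008],0.0],
  [[0,0,0],[0.001,-0.0025,0.018],0.0],
  [[0,0,0],[0.001,-0.0025,0.028],0.0],
  [[0,0,0],[0.001,-0.0025,0.036],0.0],
  [[0,0,0],[0.001,-0.0025,0.042],0.0],
  [[0,0,0],[0.001,-0.0025,0.042],0.0],
  [[0,0,0],[0.001,-0.0025,0.042],0.0],
])

```text
clock: 10.23
position: [0.5553, -0.1348, 0.2249]
ee_rot: [0.638, 0.77, -0.0, -0.0]
ft_force: [0.4, -0.4, -2.7]
grip_width: 0.178
grasp_force: 58.9
```

```bash
python3 -c "
from h import *
np.set_printoptions(linewidth=220,suppress=True)
s=shot('scene','s7');o=get_obs();p=o['position'];print(p,o['ft_force'],o['torque'])
S=np.array([.556,-.135,.13]);y=np.array([-.186,.983,0]);x=np.array([.983,.186,0]);b=p+[0,0,-.076];print((b-S)@x*1e3,(b-S)@y*1e3,b[2])
g=cv2.cvtColor(s['img'],cv2.COLOR_RGB2GRAY);ds=np.arange(-.048,.045,.0015);print(ds*1e3)
for e,dz in((.009,0),(.0078,.0045),(.0045,.0078)):
  for q in(b,S):
    P=np.array([proj(s,q+d*y+e*x+[0,0,dz]) for d in ds],np.float32);print(cv2.remap(g,P[:,0].copy(),P[:,1].copy(),1).ravel())
"
```

```text
[ 0.5555125  -0.13488031  0.22537859] [-0.04185223 -0.21045036 -1.70259818] [-0.02238442  0.00295549 -0.0350259 ]
-0.45695051327679564 0.2083347621642105 0.14937859210533855
[-48.  -46.5 -45.  -43.5 -42.  -40.5 -39.  -37.5 -36.  -34.5 -33.  -31.5 -30.  -28.5 -27.  -25.5 -24.  -22.5 -21.  -19.5 -18.  -16.5 -15.  -13.5 -12.  -10.5  -9.   -7.5  -6.   -4.5  -3.   -1.5   0.    1.5   3.    4.5
   6.    7.5   9.   10.5  12.   13.5  15.   16.5  18.   19.5  21.   22.5  24.   25.5  27.   28.5  30.   31.5  33.   34.5  36.   37.5  39.   40.5  42.   43.5]
[107 105 104 100  98 111 142 178 209 223 213 192 186 199 187 113  98  95  98 100 104  99  88  89  89  86  85  89  86  86  87  86  88  89  89  90  91  89  88  93  93  96  97  93  90  90  92  91  92  90  89  92  95  92
  89  92 104 108 109 110 111 112]
[ 80  85  98  93  91  91  90  91  89  89  90  92  94  91  90  92  92  93  93  92  92  91  89  91  96 100 105 102  95  97  98  98 100  98 101 102  99  98  96  90  96 100  89  87  91  88  89  90  91  90  90  89  89  90
  90  88  92 103 123 143 137 130]
[107 106 106 106 116 159 210 230 229 227 225 227 
[... 254 characters left out ...]
 106 107 108 108 105 106 108 112 109 104 104 104 103 103 103 103 102 102 103 104 104 102 101 101 101  99  97 101 100  97  99 103 104 103 102 102  99 102 104 106 105
 103 104 102 102 113 119 111 113]
[104 105 102 116 165 212 226 229 228 228 230 230 228 225 228 229 236 219 144 102  83  82  85  88  82  87  92  91  91  89  90  92  88  83  87  89  87  89  88  88  92  94  95  95  95  95  93  93  91  91  93  91  90 100
 112 112 110 109 111 111 111 113]
[ 88  85  93 109 116 114 115 116 112 112 111 109 109 108 108 111 112 113 113 112 111 110 106 103 106 102  98 101 101 101 102 103 104 104  98  95 100 105 103  96  87  81  90 105 108 108 110 113 113 110 110 110 110 106
 111 114 108  94  83  85 103 111]
```

The barrel spans about -15..+9.7 mm around the gap centre in the scene profile, so I shift it +2 mm along y and lower it.

jog_arm([
  [[0,0,0],[0.002,0.0005,0],0.0],
  [[0,0,0],[0.002,0.0005,0.004],0.0],
  [[0,0,0],[0.002,0.0005,0.008],0.0],
  [[0,0,0],[0.002,0.0005,0.011],0.0],
  [[0,0,0],[0.002,0.0005,0.014],0.0],
  [[0,0,0],[0.002,0.0005,0.016],0.0],
  [[0,0,0],[0.002,0.0005,0.016],0.0],
  [[0,0,0],[0.002,0.0005,0.016],0.0],
])

```text
clock: 10.95
position: [0.5566, -0.1324, 0.2096]
ee_rot: [0.638, 0.77, 0.001, 0.001]
ft_force: [6.4, 1.3, -1.0]
grip_width: 0.179
grasp_force: 58.8
```

```bash
python3 -c "
from h import *
o=get_obs();p=o['position'];print(p,o['ft_force'],o['torque'])
S=np.array([.556,-.135,.13]);y=np.array([-.186,.983,0]);x=np.array([.983,.186,0]);b=p+[0,0,-.076];print((b-S)@x*1e3,(b-S)@y*1e3,b[2])
"
```

```text
[ 0.55655196 -0.1324291   0.20961023] [ 6.39911391  1.33762107 -1.04340866] [ 0.26147548 -1.77577673  0.00431453]
1.0207613145145602 2.4245326443604225 0.13361022618287755
```

The side force of +6.4 N in x means the V pushes the barrel toward +x, so I follow it by about 2 mm and go down the last 2–3 mm.

jog_arm([
  [[0,0,0],[0,0.001,0],0.0],
  [[0,0,0],[0,0.0015,0.001],0.0],
  [[0,0,0],[0,0.0015,0.002],0.0],
  [[0,0,0],[0,0.0015,0.003],0.0],
  [[0,0,0],[0,0.0015,0.003],0.0],
  [[0,0,0],[0,0.0015,0.003],0.0],
])

```text
clock: 11.45
position: [0.5579, -0.1325, 0.208]
ee_rot: [0.638, 0.77, 0.001, 0.001]
ft_force: [0.3, 1.8, 14.3]
grip_width: 0.177
grasp_force: 61.3
```

```bash
python3 -c "
from h import *
o=get_obs();p=o['position'];print(p,o['ft_force'],o['torque'])
S=np.array([.556,-.135,.13]);y=np.array([-.186,.983,0]);x=np.array([.983,.186,0]);b=p+[0,0,-.076];print((b-S)@x*1e3,(b-S)@y*1e3,b[2]);print(R.from_quat(o['ee_rot']).as_matrix().round(4))
"
```

```text
[ 0.55788823 -0.1325308   0.20797583] [ 0.33837478  1.82283973 14.33320431] [ 0.46588006 -0.08430272 -0.04208896]
2.315401573073623 2.0760154356990785 0.13197582822451992
[[-1.851e-01  9.827e-01  2.400e-03]
 [ 9.827e-01  1.851e-01  4.000e-04]
 [-1.000e-04  2.500e-03 -1.000e+00]]
```

Seated: the barrel centre reads about 0.130 (grasp offset corrected), the side force is near zero, and there is 14 N upward support. One last look.

```bash
python3 -c "
from h import *
s=shot('scene','s9');w=shot('wrist','w9')
f=lambda im,x,y,w,h,W,H:cv2.resize(im[y:y+h,x:x+w,::-1],(W,H),interpolation=cv2.INTER_CUBIC)
cv2.imwrite('pics/m9.png',np.hstack([f(cv2.convertScaleAbs(s['img'],alpha=1.5),100,185,100,100,550,550),f(w['img'],60,0,250,420,250,550)]))
o=get_obs();print(o['position'],o['ft_force'])"
```

```text
[ 0.55787935 -0.13251006  0.20797413] [ 1.18077722  1.38896076 14.78544706]
```

View pics/m9.png

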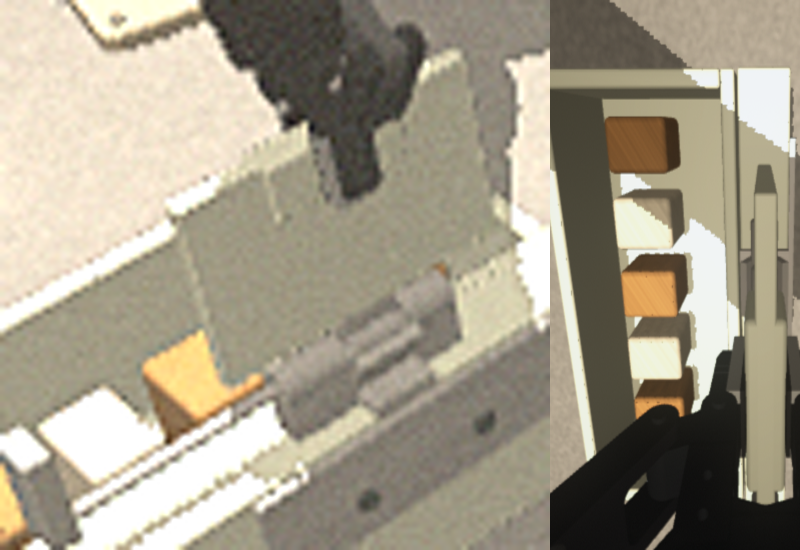

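The lid stands upright with its barrel down in the notch, in line with both knuckles. The tab is still drawn back at the lower left.

```bash
python3 -c "
from h import *
print(hand_in())"
```

```text
the job is handed in; nothing more can be done
None
```

I handed the job in with the pin drawn back about 42 mm so the gap was clear, and the wider lid's barrel seated in the V-notch and still gripped upright. I did not touch the narrower lid, mug or jar. `hand_in()` returned no verdict.

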